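# Start the dust extractor with its spring-return key

## Task

Pull the key up out of its snap-in parking block, push it blade down all the way into the keyhole of the grey start box, working it past the sticky pins, and turn it a quarter turn clockwise (seen from above). The switch springs back, so finish while still gripping the key and holding it turned, fully home in the lock. Leave the other things on the bench where they are.

Things in the scene. Friction and masses are not known exactly. Their poses are not given: they have to be found in the camera images.
- key: Loose key, 72 mm long, 45 g, parked upright, blade down. Origin: middle of the blade's tip; z up along the key, x along its wide side, y along the thin side. Steel blade 16 mm wide, 6 mm thick, 0 to 18 mm up: first 6 mm tapering from a 10 x 2 mm tip, last 5 mm narrowing to 10 mm wide; then a round shank 5 mm thick to 36 mm. It fits either way round (half a turn).
- key_bow (a point): Centre of the key's bow, its black flat head, 54 mm above the tip on the key's axis: 32 mm wide (x), 9 mm thick (y), 36 to 72 mm above the tip. Grip it across its thickness.
- key_block: Fixed wooden parking block for the key, 90 mm along its x, 60 mm along y, 45 mm high. Origin: centre of its underside. Block and start box change sides of the bench from run to run.
- block_slot (a point): Middle of the slot mouth in the parking block's top face; z up, x along the slot and the parked key's wide side. The parked key's tip is 26 mm below, so the bow's underside is 10 mm above the face. Two sprung balls grip over the blade's shoulder: a straight upward pull of about 10 N frees it; it is out of the slot after 26 mm.
- start_box: Fixed grey steel start box with the lock in its flat top, 190 mm along its x, 150 mm along y, 70 mm high. Origin: on the underside, straight below the keyhole, 75 mm from its near (-x) end. Two lamps 7 mm high stand 88 mm from the keyhole towards +x.
- keyhole (a point): Middle of the keyhole in the start box's top face: a fixed slot 17.4 x 7.4 mm through the 6 mm thick face, over the turning barrel; z up, x along its long side. Fully home the key's tip stands on the barrel's floor 26 mm below, the bow's underside 10 mm above the face. Only within about 2 mm of home can the key turn; once turned it cannot be pulled out.
- pins (a point): Inside the lock on the keyhole's axis, 14 mm below the face: the sticky pins. They catch the blade from a tip depth of about 9 mm and again of 15 mm on and resist with up to about 15 N; a firm push gets past them, and rocking the key about its axis, at most 0.08 rad each way while the blade is in the slot, helps.
- barrel (a joint): Turning of the lock's barrel, rad: 0 at rest, growing clockwise seen from above, stop at 1.5. A spring drives it back with 0.04 N m at 0 and 0.115 at the stop; let go, it returns to 0. The key has about 0.1 rad of play in it. A steel ring with a white pointer round the keyhole turns with it; the pointer lies along the box's +x at 0 and its -y at a quarter turn.
- try_square: Bystander: try square lying flat, black stock 100 x 22 x 18 mm with a steel blade 26 x 150 mm. Origin under the stock's middle.
- offcut: Bystander: dark wood offcut 90 x 140 x 22 mm. Origin under its middle.
- screwdriver: Bystander: screwdriver 200 mm long lying along its own x, black handle 26 mm thick. Origin under its middle.
- cordless_driver: Bystander: green and black cordless driver standing on its battery, 225 mm high, 1.4 kg. Origin under the battery's middle.

How it is judged:
By the outcome, as a careful person would: the job done as asked, in the order asked, and still so for the second after the job is handed in, while the arm keeps its last pose, push and grip.
It also fails if it takes over 54 s, if anything falls off the work surface, if the arm or the gripper's body presses on something with over 40 N, if the wrist force passes 120 N, or if a joint passes its speed limit or range.

## Robot

A 7-joint arm with a two-finger parallel gripper is mounted at the origin on the work surface. World frame = base frame: x ahead of the robot, y to its left, z up, the work surface at z = 0. Lengths are in m, angles in rad, forces in N, time in s.
With the tool pointing down it reaches from about 0.425 to 0.925 m from the base axis. Payload 6.8 kg.
Tool frame: the origin (TCP) lies where the fingers leave the gripper's body, on its centre line; the fingertips stand 73 mm ahead of it and the grasp point (between the pads) lies 54 mm ahead of it; z points along the fingers, y is the line along which they close (so a half turn about z gives the same grasp; the last joint's range is limited). The gripper opens to 85 mm and grips with 20 to 120 N. Pads are 22 mm wide; open, the fingers measure 114 mm over their backs; the gripper's body (76 mm by 85 mm) begins 54 mm behind the grasp point. The pads swing forward as they close: fully open they stand 13 mm farther back than shut.
Start: joints at [1.167, 0.477, 0.022, 1.555, -0.011, 1.109, -0.083], TCP at [0.197, -0.646, 0.304] pointing down, gripper open.
Joint ranges: [-2.96, 2.96], [-0.34, 2.1], [-1.41, 1.46], [0.24, 2.44], [-1.37, 4.51], [0.17, 1.92], [-2.96, 2.96]. Speed limits (rad/s): [2.39, 2.39, 3.14, 3.14, 3.14, 3.14, 3.14].

## Interface

Orientations are given as a rotation vector (axis times angle).
In Python, from bench import r, grab_frame, camera_info gives the robot as it stands.
- The arm moves only by the shell command python3 -m pendant 'ROWS' [OPENING] [FORCE]. ROWS is one flat JSON list of numbers that holds 1 to 5 rows one after another, with no inner brackets; each row has 6 numbers: dx, dy, dz in fractions of the full range, 1 being 0.75 m, then a rotation vector rx, ry, rz in normalised numbers (1 is 45 degrees); each row is the pose to reach, as a shift and turn from the pose commanded when the command began, along the tool's axes at that moment; what a row does not reach only later rows make up. A row lasts 1/10 s, in which the tool goes at most 0.05 m and 0.15 rad, less where a joint would pass 70% of its speed; a pose out of reach is approached as far as the arm can. OPENING is the finger opening in m, set as the command begins (- or left out keeps the last). The fingers move at their own pace and stop on an object; FORCE is the grip in N (left out, the last holds). Time passes only in rows, so rows that do not move let the fingers close. It prints the time, the measured TCP pose, the force, the opening and the grip force at its end. Input that does not fit is refused with a message, and nothing moves.
- r.get_obs(): the state, without advancing time (a new reading comes with each control period).
- grab_frame(name): name is "scene" or "top" or "wrist"; returns (picture, depth): 420x560x3 uint8, blue, green, red; 420x560 float32, m along the optical axis (not along the pixel's ray), 0 where there is no reading.
- camera_info(name): a dict with "camera_matrix" (3x3 intrinsics, pixels), "R" (3x3) and "t" (3): a world point X has camera coordinates R X + t. Camera axes: x right, y down, z forward; pixel columns grow to the right and rows downward; lengths in m; the calibration is good to about 2 mm. A picture is of the moment at which its call begins: read the wrist's pose just before it. camera_info takes no time and is no camera call; for the wrist camera it gives the pose at the moment of the call.
- r.hand_in(): hands the job in; it is judged then, once.
The state is a dict: "clock": time; "joints": joint angles; "qvel": joint speeds; "tau": joint torques, N m; "tcp_pos": TCP position; "orientation": TCP orientation; "contact_force": force on the tool from outside, world axes, zero at the start; "moment": the same for the moment, N m; "grip_width": finger opening in m; "gripper_force": force on a finger pad.
Only numpy, scipy, OpenCV 4.12 (cv2) and the standard library are available. Lean on these libraries where they do the work, as an engineer would, in place of code of your own. Each camera call takes 0.05 s, during which the arm holds its last target. There are 200 camera calls.

## Working session

There is one attempt and no reset: what is moved stays moved. The work goes in short steps, Python scripts to look and compute and a shell command to move; the robot and the scene stay as the last step left them, time stands still between calls to the robot, and variables do not carry over. Pictures are saved under pics/ and viewed, at most 10 in all, crops included, and the job is handed in when it is done.

```bash
ls; mkdir -p pics
cat > h.py <<'E'
import numpy as np, cv2
from bench import r, grab_frame, camera_info
from scipy.spatial.transform import Rotation as Ro
def ray(ci,u,v,z):
    K=np.array(ci["camera_matrix"]);R=np.array(ci["R"]);t=np.array(ci["t"])
    d=R.T@np.linalg.solve(K,[u,v,1]);c=-R.T@t
    return c+d*(z-c[2])/d[2]
def pts(ci,D):
    K=np.array(ci["camera_matrix"]);R=np.array(ci["R"]);t=np.array(ci["t"])
    v,u=np.indices(D.shape);p=np.stack([(u-K[0,2])/K[0,0]*D,(v-K[1,2])/K[1,1]*D,D],-1)
    return (p-t)@R
E
python3 - <<'E'
from h import *
o=r.get_obs();print(o["clock"],o["tcp_pos"],o["orientation"],o["grip_width"])
for n in("top","scene"):
    ci=camera_info(n);I,D=grab_frame(n);cv2.imwrite(f"pics/{n}0.png",I);np.savez(f"{n}0.npz",I=I,D=D,**{k:np.array(ci[k]) for k in("camera_matrix","R","t")})
    print(n,ci)
E
```

```text
pics
0.0 [ 0.19663708 -0.64524481  0.30293694] [-3.10552978e+00 -4.62769414e-01  6.41235292e-04] 0.08537236765461113
top {'camera_matrix': array([[534.21538257,   0.        , 286.84706542],
       [  0.        , 534.21538257, 202.07584167],
       [  0.        ,   0.        ,   1.        ]]), 'R': array([[ 0.0183967 , -0.99972609,  0.01446776],
       [-0.99706713, -0.01941908, -0.07402728],
       [ 0.07428795, -0.01306347, -0.99715127]]), 't': array([-0.03110396,  0.62309126,  1.46470433])}
scene {'camera_matrix': array([[426.04456018,   0.        , 283.97627862],
       [  0.        , 426.04456018, 215.42779842],
       [  0.        ,   0.        ,   1.        ]]), 'R': array([[ 0.76668936,  0.64160811,  0.02294473],
       [ 0.40827008, -0.45965764, -0.78868903],
       [-0.49548256,  0.61404714, -0.61436402]]), 't': array([-0.45461975, -0.19512799,  1.40989741])}
```

View pics/top0.png

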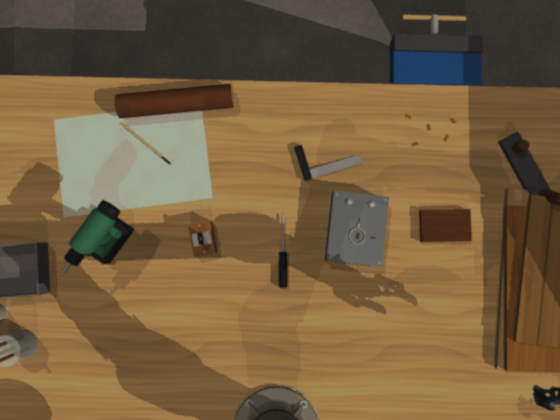

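View pics/scene0.png

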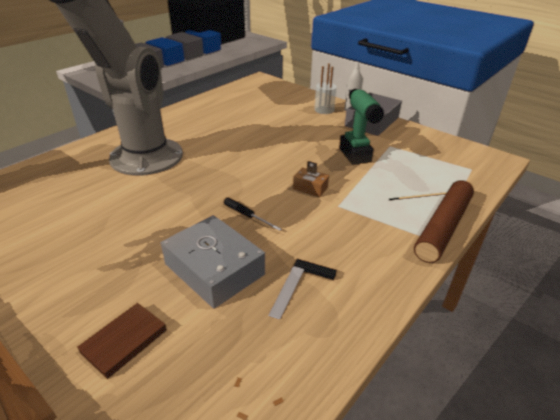

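The top view shows the parking block with the key at about (202,237), the start box with its keyhole at about (357,235), and the screwdriver between them. The cordless driver stands left of the block at about (95,235). I'll get rough positions next.

Run:
```python
from h import *
d=np.load("top0.npz");P=pts(d,d["D"]);
print("block",ray(d,202,228,.045),P[246,202],P[237,202],"hole",ray(d,357,235,.07),P[250,345])
I=d["I"]
a=cv2.resize(I[210:270,170:240],None,fx=5.5,fy=5.5,interpolation=cv2.INTER_CUBIC);b=cv2.resize(I[185:275,320:395],(385,462),interpolation=cv2.INTER_CUBIC)
c=np.zeros((462,385+385,3),np.uint8);c[:330,:385]=a;c[:,385:]=b
cv2.imwrite("pics/crop0.png",cv2.convertScaleAbs(c,alpha=1.5))
Z=P[...,2]
# box top
m=((abs(Z-.07)<.008)).astype(np.uint8);n,l,s,ce=cv2.connectedComponentsWithStats(m)
for nm,(u,v) in dict(box=(345,250)).items():
    k=l[v,u];q=P[l==k][:,:2].astype(np.float32);R=cv2.minAreaRect(q);print(nm,R,len(q))
m=((abs(Z-.045)<.008)).astype(np.uint8);n,l,s,ce=cv2.connectedComponentsWithStats(m)
for k in range(1,n):
    if s[k,4]>100:
        q=P[l==k][:,:2].astype(np.float32);print(s[k],cv2.minAreaRect(q))
```

```text
block [0.54652476 0.2111751  0.045     ] [0.49764457 0.20898531 0.04998778] [0.52206145 0.21121923 0.0395597 ] hole [ 0.53495141 -0.20906265  0.07      ] [ 0.49423275 -0.17647389  0.07541199]
box ((0.5525635480880737, -0.20915305614471436), (0.1515946388244629, 0.1907152533531189), 84.45865631103516) 3838
[117 102 116  17 384] ((0.8698009848594666, 0.29581889510154724), (0.013774863444268703, 0.3195999562740326), 7.256142616271973)
[ 505  195   55  178 3404] ((0.4137834906578064, -0.6876274943351746), (0.4811241030693054, 0.15111742913722992), 1.2172091007232666)
[102 219  29  46 126] ((0.5003834962844849, 0.4411412477493286), (0.04294094815850258, 0.12620599567890167), 73.90227508544922)
[188 221  28  37 670] ((0.5173094868659973, 0.21298211812973022), (0.09011638164520264, 0.06097295507788658), 12.190462112426758)
[ 39 243   6  52 139] ((0.4292009770870209, 0.6408764719963074), (0.1375359147787094, 0.007618620526045561), 5.653633117675781)
[254 407  45  13 106] ((0.0564742237329483, -0.00048672035336494446), (0.03089335188269615, 0.11783936619758606), 0.4926287829875946)
```

View pics/crop0.png

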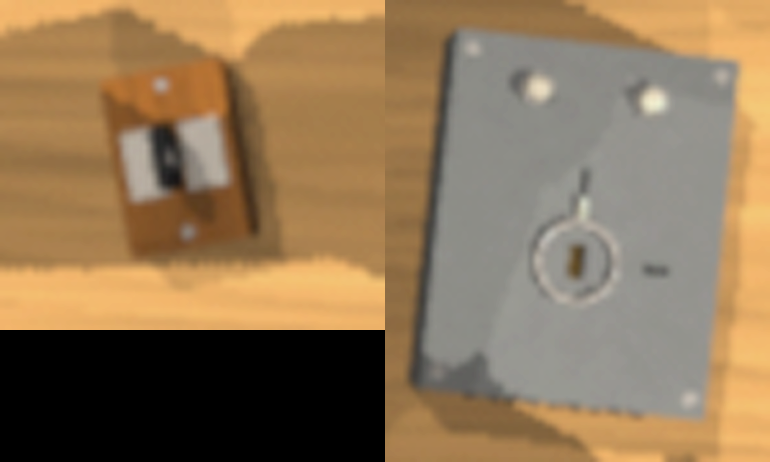

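The crop shows the slot running along the block's long side at about +12° in the world. The keyhole with its ring and pointer lies along the box's +x at about -5.5°, with the lamps beyond it. Block and box sizes match the given ones, so I'll move over the lock first and look from close by.

Units first: shifts go in shares of 0.75 m and turns go in shares of 45 degrees. So 0.15 m / 0.75 = 0.2, 0.0375 m / 0.75 = 0.05.

```bash
python3 -m pendant '[0.05, -0.0356, 0, 0, 0, 0, 0.1, -0.0711, 0, 0, 0, 0, 0.15, -0.1067, 0, 0, 0, 0, 0.2, -0.1423, 0, 0, 0, 0]' >/dev/null
python3 -m pendant '[0.05, -0.0356, 0, 0, 0, 0, 0.1, -0.0711, 0, 0, 0, 0, 0.15, -0.1067, 0, 0, 0, 0, 0.2, -0.1423, 0, 0, 0, 0]'
python3 -m pendant '[0.05, -0.0356, 0, 0, 0, 0, 0.1, -0.0711, 0, 0, 0, 0, 0.15, -0.1067, 0, 0, 0, 0, 0.2, -0.1423, 0, 0, 0, 0, 0.2, -0.1423, 0, 0, 0, 0]'
python3 - <<'E'
from h import *
o=r.get_obs();print(o["clock"],o["tcp_pos"],o["orientation"],o["joints"])
ci=camera_info("wrist");I,D=grab_frame("wrist");cv2.imwrite("pics/w1.png",I)
np.savez("w1.npz",I=I,D=D,**{k:np.array(ci[k]) for k in("camera_matrix","R","t")})
R=np.array(ci["R"]);print("cam",-R.T@ci["t"],"fwd",R[2],"f",ci["camera_matrix"][0][0])
E
```

```text
clock: 0.9
tcp_pos: [0.4222, -0.3524, 0.3037]
orientation: [-3.107, -0.463, 0.0]
contact_force: [-0.0, -0.2, -0.1]
grip_width: 0.0854
gripper_force: 0.0
clock: 1.4
tcp_pos: [0.5377, -0.2008, 0.3038]
orientation: [-3.101, -0.479, -0.004]
contact_force: [-0.5, -0.1, -0.4]
grip_width: 0.0857
gripper_force: 0.0
1.4 [ 0.53772549 -0.20078506  0.30380146] [-3.1013575  -0.47932425 -0.00417421] [ 0.42440021  0.32239745 -0.21607196  1.79103475  0.07425228  1.03513725
 -1.08284311]
cam [ 0.60927701 -0.17818077  0.37438968] fwd [-0.2805857  -0.0854131  -0.95602106] f 342.4790263974834
```

View pics/w1.png

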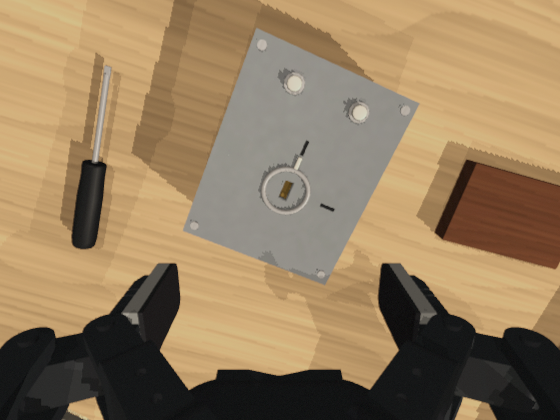

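The wrist view shows the keyhole at about (287,190) in its ring, the pointer towards the lamps at (295,83) and (359,112), and the offcut and screwdriver well to the sides. I'll measure the keyhole.

```bash
cat >> h.py <<'E'
def cast(ci,uv,z): return np.array([ray(ci,u,v,z) for u,v in uv])
def lockm(d):
    I=d["I"];P=pts(d,d["D"])
    m=(abs(P[...,2]-.07)<.012).astype(np.uint8);n,l,s,c=cv2.connectedComponentsWithStats(m)
    # largest component near the box
    k=1+np.argmax([s[i,4]*(np.linalg.norm(np.median(P[l==i],0)[:2]-[.55,-.21])<.06) for i in range(1,n)])
    cn=max(cv2.findContours((l==k).astype(np.uint8),0,2)[0],key=cv2.contourArea)[:,0]
    w=cast(d,cn,.07)[:,:2].astype(np.float32);R=cv2.minAreaRect(w);print("box rect",R,"z",np.median(P[l==k][:,2]))
    h=cv2.cvtColor(I,cv2.COLOR_BGR2HSV);b=((h[...,1]>90)&(h[...,0]<35)).astype(np.uint8)
    n,l2,s,c=cv2.connectedComponentsWithStats(b)
    hull=cv2.convexHull(cn)
    for i in range(1,n):
        if s[i,4]>15 and cv2.pointPolygonTest(hull,c[i],True)>15:
            q=np.argwhere(l2==i)[:,::-1];print("slot px",c[i],s[i,4],"world",ray(d,*c[i],.07),cv2.minAreaRect(cast(d,q,.07)[:,:2].astype(np.float32)*1000))
E
python3 - <<'E'
from h import *
lockm(np.load("w1.npz"));lockm(np.load("top0.npz"))
d=np.load("w1.npz");g=cv2.cvtColor(d["I"],cv2.COLOR_BGR2GRAY)
# white ring: bright pixels near slot
m=(g>165).astype(np.uint8);m[:150]=0;m[225:]=0;m[:,:255]=0;m[:,320:]=0
q=np.argwhere(m)[:,::-1];print("ring",len(q),q.min(0),q.max(0))
w=cast(d,q,.07)[:,:2].astype(np.float32)*1000;e=cv2.fitEllipse(w);print(e)
E
```

```text
box rect ((0.5523809194564819, -0.20942865312099457), (0.1502147614955902, 0.1903732419013977), 84.67036437988281) z 0.07052183548404138
slot px [279.14465067 172.97445314] 150860 world [ 0.54635313 -0.19742173  0.07      ] ((495.0068054199219, -213.37921142578125), (385.1497802734375, 598.13134765625), 17.52081871032715)
slot px [285.40707965 189.24778761] 113 world [ 0.53356075 -0.20751467  0.07      ] ((533.3187255859375, -207.4449462890625), (6.1804938316345215, 15.93502426147461), 84.74766540527344)
box rect ((0.552502453327179, -0.2084873616695404), (0.15191322565078735, 0.19020192325115204), 84.54911804199219) z 0.07145200688621639
ring 347 [263 158] [309 213]
((533.4398193359375, -208.87464904785156), (39.865604400634766, 48.48503875732422), 84.59060668945312)
```

Converted, -0.223 m / 0.75 = -0.2973, -0.0446 m / 0.75 = -0.0595, -0.75 rad / 0.7854 = -0.9549.

```bash
python3 -m pendant '[0.0152, -0.0595, 0, 0, 0, -0.191, 0.0304, -0.1189, 0, 0, 0, -0.382, 0.0456, -0.1784, 0, 0, 0, -0.573, 0.0608, -0.2379, 0, 0, 0, -0.7639, 0.076, -0.2973, 0, 0, 0, -0.9549]' >/dev/null
python3 -m pendant '[0.0516, -0.0332, 0, 0, 0, -0.191, 0.1032, -0.0664, 0, 0, 0, -0.382, 0.1548, -0.0996, 0, 0, 0, -0.573, 0.2064, -0.1328, 0, 0, 0, -0.7639, 0.2064, -0.1328, 0, 0, 0, -0.9549]' | head -3
python3 -m pendant '[0, 0, 0, 0, 0, -0.191, 0, 0, 0, 0, 0, -0.382, 0, 0, 0, 0, 0, -0.573, 0, 0, 0, 0, 0, -0.7639, 0, 0, 0, 0, 0, -0.9549]' >/dev/null
python3 -m pendant '[0, 0, 0, 0, 0, -0.191, 0, 0, 0, 0, 0, -0.382, 0, 0, 0, 0, 0, -0.573, 0, 0, 0, 0, 0, -0.7639, 0, 0, 0, 0, 0, -0.9549]' >/dev/null
python3 -m pendant '[0, 0, 0, 0, 0, -0.0637, 0, 0, 0, 0, 0, -0.0637, 0, 0, 0, 0, 0, -0.0637]'
python3 - <<'E'
from h import *
o=r.get_obs();print(o["clock"],o["tcp_pos"],o["orientation"],o["joints"])
print(Ro.from_rotvec(o["orientation"]).as_matrix().round(3))
ci=camera_info("wrist");I,D=grab_frame("wrist");cv2.imwrite("pics/w2.png",I)
np.savez("w2.npz",I=I,D=D,**{k:np.array(ci[k]) for k in("camera_matrix","R","t")})
E
```

```text
clock: 2.45
tcp_pos: [0.5132, 0.2115, 0.3043]
orientation: [-1.939, -2.469, -0.005]
clock: 3.75
tcp_pos: [0.5151, 0.2042, 0.3035]
orientation: [0.315, -3.125, 0.001]
contact_force: [0.0, -0.5, 0.8]
grip_width: 0.0848
gripper_force: 0.0
3.75 [0.51507758 0.20423296 0.30349741] [ 3.15156453e-01 -3.12517388e+00  1.32284194e-03] [ 0.26752054  0.44390744 -0.97754335  1.79957332  0.40767727  1.11768822
  0.92267172]
[[-0.98  -0.2   -0.   ]
 [-0.2    0.98  -0.001]
 [ 0.001 -0.001 -1.   ]]
```

View pics/w2.png

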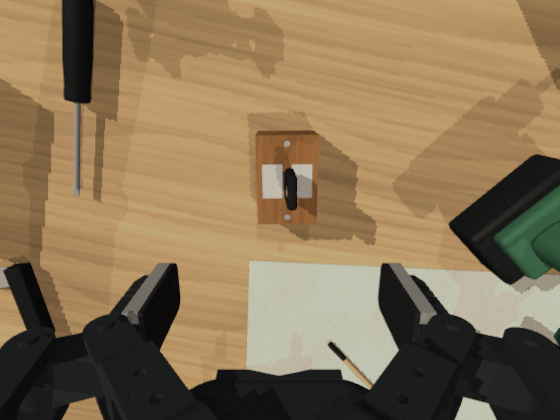

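The wrist view shows the block upright in the image at about (287,178) with the key bow as a black blob at (291,188), so the tool yaw is right. Now the exact offset.

Run:
```python
from h import *
d=np.load("w2.npz");P=pts(d,d["D"]);W=np.zeros(P.shape[:2],bool);W[110:240,240:340]=1
m=W&(abs(P[...,2]-.045)<.006);q=P[m];print("top z",np.median(q[:,2]))
cn=max(cv2.findContours(m.astype(np.uint8),0,2)[0],key=cv2.contourArea)[:,0]
print("block",cv2.minAreaRect(cast(d,cn,.045)[:,:2].astype(np.float32)*1000))
b=W&(P[...,2]>.075)&(P[...,2]<.11);q=P[b];print("bow",len(q),q.mean(0),cv2.minAreaRect(q[:,:2].astype(np.float32)*1000),"top",np.percentile(q[:,2],[50,90]))
bt=W&(P[...,2]>.087)&(P[...,2]<.11);print("bowtop",P[bt].mean(0),cv2.minAreaRect(P[bt][:,:2].astype(np.float32)*1000))
g=d["I"].max(2);k=W&(g<45);u=np.argwhere(k)[:,::-1];print("black px",u.min(0),u.max(0))
# two white plates symmetric about slot
h=cv2.cvtColor(d["I"],cv2.COLOR_BGR2HSV);w=W&(h[...,1]<60)&(h[...,2]>110)&(abs(P[...,2]-.045)<.006)
n,l,s,c=cv2.connectedComponentsWithStats(w.astype(np.uint8))
for i in range(1,n):
    if s[i,4]>10: print(s[i],ray(d,*c[i],.045))
```

```text
top z 0.04570683712807793
block ((517.49267578125, 212.58804321289062), (90.87764739990234, 60.06916809082031), 12.134881019592285)
bow 410 [0.51495454 0.21498246 0.0896509 ] ((516.4550170898438, 215.16026306152344), (31.22769546508789, 9.1776704788208), 12.405258178710938) top [0.0905927  0.09197507]
bowtop [0.51589449 0.21550193 0.0907254 ] ((516.4027709960938, 215.39791870117188), (31.22769546508789, 8.690967559814453), 12.405258178710938)
black px [284 169] [296 209]
[284 141   6   6  29] [0.48132863 0.20491802 0.045     ]
[262 164  21  34 669] [0.51992195 0.19842364 0.045     ]
[292 164  20  34 548] [0.51279363 0.22854308 0.045     ]
[285 214   5   6  24] [0.55377945 0.2207855  0.045     ]
```

Converted, 0.1755 m / 0.75 = 0.234, 0.16 m / 0.75 = 0.2133, -0.012 rad / 0.7854 = -0.0153.

```bash
python3 -m pendant '[-0.0049, 0.0128, 0.04, 0, 0, -0.0153, -0.0049, 0.0128, 0.1067, 0, 0, -0.0153, -0.0049, 0.0128, 0.1733, 0, 0, -0.0153, -0.0049, 0.0128, 0.2133, 0, 0, -0.0153, -0.0049, 0.0128, 0.234, 0, 0, -0.0153]' .04 30 >/dev/null
python3 -m pendant '[0, 0, 0, 0, 0, 0, 0, 0, 0, 0, 0, 0]'
python3 - <<'E'
from h import *
o=r.get_obs();print(o["clock"],o["tcp_pos"].round(4),Ro.from_rotvec(o["orientation"]).as_matrix().round(4))
E
```

```text
clock: 4.5
tcp_pos: [0.5173, 0.2163, 0.1297]
orientation: [-0.338, 3.122, 0.001]
contact_force: [-0.1, 0.0, 0.3]
grip_width: 0.04
gripper_force: 0.0
4.5 [0.5173 0.2163 0.1297] [[-9.768e-01 -2.142e-01  1.600e-03]
 [-2.142e-01  9.768e-01  9.000e-04]
 [-1.700e-03  5.000e-04 -1.000e+00]]
```

Converted, -0.0017 m / 0.75 = -0.0023, 0.0009 m / 0.75 = 0.0012.

```bash
python3 -m pendant '[0.0012, -0.0023, 0.0023, 0, 0, 0, 0.0012, -0.0023, 0.0023, 0, 0, 0, 0.0012, -0.0023, 0.0023, 0, 0, 0]' >/dev/null
python3 -m pendant '[0, 0, 0, 0, 0, 0, 0, 0, 0, 0, 0, 0, 0, 0, 0, 0, 0, 0, 0, 0, 0, 0, 0, 0, 0, 0, 0, 0, 0, 0]' 0 80 
python3 -m pendant '[0, 0, 0, 0, 0, 0, 0, 0, 0, 0, 0, 0, 0, 0, 0, 0, 0, 0]'
python3 - <<'E'
from h import *
o=r.get_obs();print(o["tcp_pos"].round(4),o["orientation"].round(4),o["moment"].round(3))
E
```

```text
clock: 5.3
tcp_pos: [0.5163, 0.2134, 0.127]
orientation: [-0.338, 3.123, -0.001]
contact_force: [0.4, -2.2, 5.9]
grip_width: 0.0077
gripper_force: 78.2
clock: 5.6
tcp_pos: [0.5163, 0.2134, 0.1269]
orientation: [-0.338, 3.123, -0.001]
contact_force: [0.2, -2.6, 5.9]
grip_width: 0.0081
gripper_force: 78.2
[0.5163 0.2134 0.1269] [-3.383e-01  3.123e+00 -1.400e-03] [-0.669  0.067  0.023]
```

Converted, -0.034 m / 0.75 = -0.0453, -0.027 m / 0.75 = -0.036.

```bash
python3 -m pendant '[0, 0, -0.008, 0, 0, 0, 0, 0, -0.0173, 0, 0, 0, 0, 0, -0.0267, 0, 0, 0, 0, 0, -0.036, 0, 0, 0, 0, 0, -0.0453, 0, 0, 0]'
python3 -m pendant '[0, 0, -0.04, 0, 0, 0, 0, 0, -0.08, 0, 0, 0, 0, 0, -0.0933, 0, 0, 0, 0, 0, -0.0933, 0, 0, 0, 0, 0, -0.0933, 0, 0, 0]'
python3 - <<'E'
from h import *
o=r.get_obs();print(o["joints"].round(2));print(Ro.from_rotvec(o["orientation"]).as_matrix().round(4))
ci=camera_info("wrist");I,D=grab_frame("wrist")
np.savez("w3.npz",I=I,D=D,**{k:np.array(ci[k]) for k in("camera_matrix","R","t")})
cv2.imwrite("pics/w3.png",I)
E
```

```text
clock: 6.1
tcp_pos: [0.5147, 0.2135, 0.1597]
orientation: [0.339, -3.119, 0.0]
contact_force: [-0.3, 0.8, -0.2]
grip_width: 0.0078
gripper_force: 88.6
clock: 6.6
tcp_pos: [0.5159, 0.2137, 0.2307]
orientation: [-0.339, 3.123, -0.001]
contact_force: [0.0, -0.6, -0.5]
grip_width: 0.0075
gripper_force: 88.7
[ 0.2   0.53 -0.92  1.86  0.5   1.    0.85]
[[-9.767e-01 -2.145e-01  5.000e-04]
 [-2.145e-01  9.767e-01 -3.000e-04]
 [-5.000e-04 -4.000e-04 -1.000e+00]]
```

View pics/w3.png

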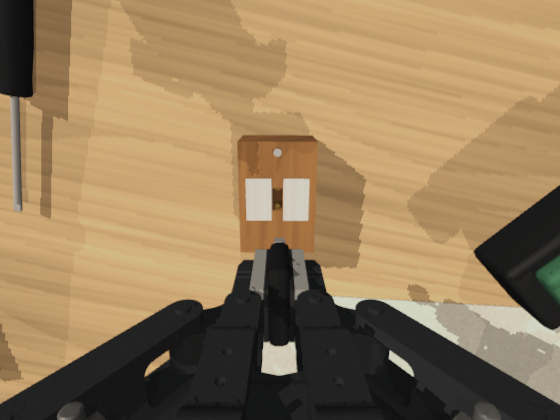

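The slot at (277,198) is empty and the key hangs straight between the pads, with its end near (279,242). I'll check the key's offset from the tool axis.

Run:
```python
from h import *
d=np.load("w3.npz");I=d["I"];h=cv2.cvtColor(I,cv2.COLOR_BGR2HSV)
W=np.zeros(I.shape[:2],bool);W[175:225,268:288]=1
k=W&(h[...,2]<75);q=np.argwhere(k)[:,::-1];print("slot",len(q),q.min(0),q.max(0),ray(d,*((q.min(0)+q.max(0))/2),.045),cv2.minAreaRect(cast(d,q,.045)[:,:2].astype(np.float32)*1000))
P=pts(d,d["D"]);tcp=np.array([.5159,.2137,.2307]);R=np.array([[-.9767,-.2145,0],[-.2145,.9767,0],[0,0,-1]])
T=(P-tcp)@R
for z0,z1 in((.04,.055),(.055,.07),(.07,.085),(.085,.095),(.095,.104),(.104,.112)):
    m=(T[...,2]>z0)&(T[...,2]<z1)&(abs(T[...,1])<.03)&(abs(T[...,0])<.03);q=T[m]
    if len(q): print(z0,len(q),(q.min(0)*1000).round(1),(q.max(0)*1000).round(1),(np.median(q,0)*1000).round(1))
cv2.imwrite("pics/w3c.png",cv2.convertScaleAbs(cv2.resize(I[180:350,230:330],None,fx=3.5,fy=3.5,interpolation=cv2.INTER_CUBIC),alpha=2.2))
```

```text
slot 40 [273 190] [281 207] [0.51668897 0.21265518 0.045     ] ((516.743408203125, 212.65579223632812), (13.851401329040527, 6.290646553039551), 12.380488395690918)
0.04 2096 [-15.2 -17.4  40. ] [15.7 17.6 55. ] [10.9  0.2 44.5]
0.055 1022 [  6.4 -17.5  55. ] [14.3 17.5 70. ] [11.1 -0.2 60.9]
0.07 47 [  9.6 -10.1  70. ] [12.8  8.8 73.7] [12.   0.7 71.7]
0.095 45 [ 0.5 -2.4 97.8] [  1.7   3.  103.8] [  1.1   0.3 100.5]
0.104 11 [  0.4  -2.5 104.4] [  1.1   3.1 105.8] [  0.7   0.3 105.3]
```

View pics/w3c.png

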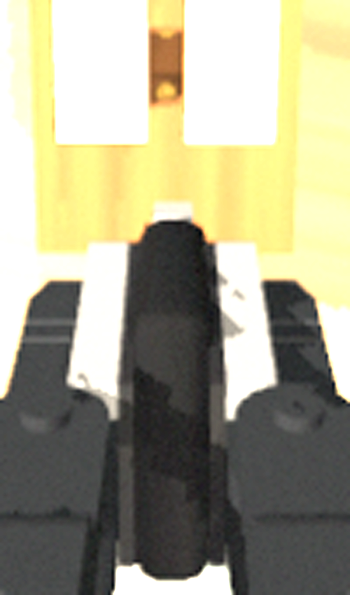

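Run:
```python
from h import *
d=np.load("w3.npz");P=pts(d,d["D"]);tcp=np.array([.5159,.2137,.2307]);R=np.array([[-.9767,-.2145,0],[-.2145,.9767,0],[0,0,-1]])
T=(P-tcp)@R*1000
for v in range(234,350,4):
    print(v,[tuple(T[v,u].round(1)) for u in (276,279,282)],d["I"][v,279])
```

```text
234 [(np.float64(-30.3), np.float64(-2.0), np.float64(185.3)), (np.float64(-30.0), np.float64(0.4), np.float64(184.7)), (np.float64(-30.1), np.float64(2.8), np.float64(184.8))] [ 62 107 156]
238 [(np.float64(0.8), np.float64(-1.4), np.float64(104.9)), (np.float64(0.5), np.float64(0.3), np.float64(105.6)), (np.float64(0.5), np.float64(2.0), np.float64(105.6))] [102 116 129]
242 [(np.float64(1.4), np.float64(-1.3), np.float64(98.1)), (np.float64(1.1), np.float64(0.3), np.float64(98.9)), (np.float64(1.0), np.float64(1.9), np.float64(99.1))] [ 99 106 113]
246 [(np.float64(12.8), np.float64(-1.1), np.float64(68.1)), (np.float64(12.6), np.float64(0.3), np.float64(68.6)), (np.float64(12.1), np.float64(1.6), np.float64(69.6))] [21 19 20]
250 [(np.float64(12.8), np.float64(-1.0), np.float64(64.0)), (np.float64(12.6), np.float64(0.3), np.float64(64.5)), (np.float64(13.4), np.float64(1.5), np.float64(62.8))] [21 22 22]
254 [(np.float64(13.7), np.float64(-1.0), np.float64(58.3)), (np.float64(13.8), np.float64(0.3), np.float64(58.2)), (np.float64(13.8), np.float64(1.5), np.float64(58.2))] [21 22 
[... 3482 characters left out ...]
, np.float64(37.7)), (np.float64(-10.3), np.float64(0.2), np.float64(38.9)), (np.float64(-9.0), np.float64(1.4), np.float64(37.3))] [24 24 27]
338 [(np.float64(-12.1), np.float64(-0.9), np.float64(39.0)), (np.float64(-11.6), np.float64(0.2), np.float64(38.3)), (np.float64(-11.7), np.float64(1.4), np.float64(38.5))] [22 22 23]
342 [(np.float64(-12.9), np.float64(-0.9), np.float64(37.6)), (np.float64(-12.6), np.float64(0.2), np.float64(37.4)), (np.float64(-13.0), np.float64(1.4), np.float64(37.8))] [23 23 25]
346 [(np.float64(-15.1), np.float64(-0.9), np.float64(38.2)), (np.float64(-15.4), np.float64(0.2), np.float64(38.5)), (np.float64(-15.9), np.float64(1.4), np.float64(39.1))] [141 159 165]
```

The crop and the depth profile show the key held but tilted about 0.11 rad about the tool's y axis. The bow top slopes, and the blade edge sits about 7 mm towards tool -x. I'll compute the key frame in the tool and plan poses for the key rather than the tool.

```bash
cat >> h.py <<'E'
def keyfit(d,tcp,Rt):
    T=(pts(d,d["D"])-tcp)@Rt*1000
    top=(abs(T[...,1]-.2)<3)&(T[...,0]>-12)&(T[...,0]<11)&(T[...,2]>33)&(T[...,2]<46)
    fr=(abs(T[...,1]-.2)<3)&(T[...,0]>9)&(T[...,0]<20)&(T[...,2]>49)&(T[...,2]<68)
    bl=(abs(T[...,1]-.2)<4)&(abs(T[...,0])<14)&(T[...,2]>90)&(T[...,2]<112)
    a=np.polyfit(T[top][:,0],T[top][:,2],1);b=np.polyfit(T[fr][:,2],T[fr][:,0],1) if fr.sum()>9 else None
    print("top",a,top.sum(),"front",b,fr.sum(),"blade",np.median(T[bl],0) if bl.any() else None)
    return T,a,b
def plan(s,ax,az,ay,tip,yaw,obs=None):
    """key tilt s, axis point (ax,ay,az) m = bow top centre in tool; wanted tip world, key-x yaw; prints delta in tool axes"""
    o=obs or r.get_obs();Rt=Ro.from_rotvec(o["orientation"]).as_matrix();p=np.array(o["tcp_pos"])
    c,sn=np.cos(s),np.sin(s);K=np.array([[c,0,-sn],[0,1,0],[sn,0,c]])  # cols X,Y,D in tool
    pt=np.array([ax,ay,az])+.072*K[:,2]
    u=np.array([np.cos(yaw),np.sin(yaw),0]);D=np.array([0,0,-1.]);W=np.c_[u,np.cross(D,u),D]
    Rw=W@K.T;pw=np.array(tip)-Rw@pt
    print("clock",o["clock"],"F",o["contact_force"].round(1),"M",o["moment"].round(2),"tip now",(p+Rt@pt).round(4),"down",(Rt@K[:,2]).round(3),"yaw",np.degrees(np.arctan2(*(Rt@K[:,0])[[1,0]])).round(2))
    print("delta",(Rt.T@(pw-p)).round(4),"rot",Ro.from_matrix(Rt.T@Rw).as_rotvec().round(4),"tcp",pw.round(4))
E
python3 - <<'E'
from h import *
d=np.load("w3.npz");Rt=Ro.from_rotvec(r.get_obs()["orientation"]).as_matrix()
keyfit(d,np.array([.5159,.2137,.2307]),Rt)
plan(.11,-.0002,.0392,.0002,[.533,-.2076,.115],np.radians(174.7))
E
```

```text
top [ 0.10255975 39.38948333] 909 front [-0.10708308 19.75751101] 231 blade [  0.91802677   0.3562859  101.7211008 ]
clock 6.65 F [-0.  -0.5 -0.4] M [-0.02  0.03 -0.02] tip now [0.5234 0.2153 0.1193] down [ 0.106  0.023 -0.994] yaw -167.61
delta [ 0.0695 -0.4164  0.0044] rot [-0.0177  0.1083  0.3083] tcp [ 0.5371 -0.2082  0.226 ]
```

Converted, -0.205 m / 0.75 = -0.2733, -0.07 m / 0.75 = -0.0933, -0.01 rad / 0.7854 = -0.0127.

```bash
python3 -m pendant '[0.0067, -0.04, 0, -0.0038, 0.0267, 0.0789, 0.016, -0.0933, 0, -0.0089, 0.0535, 0.1579, 0.0253, -0.1533, 0, -0.0127, 0.0802, 0.2368, 0.036, -0.2133, 0, -0.0178, 0.107, 0.3158, 0.0453, -0.2733, 0, -0.0216, 0.1324, 0.3922]' - 110
python3 - <<'E'
from h import *
plan(.105,-.0005,.0394,.0002,[.533,-.2076,.115],np.radians(174.7))
E
```

```text
clock: 7.15
tcp_pos: [0.526, 0.0044, 0.2296]
orientation: [-0.143, -3.031, -0.009]
contact_force: [0.7, -0.1, -0.6]
grip_width: 0.0069
gripper_force: 109.0
clock 7.15 F [ 0.7 -0.1 -0.6] M [-0.06 -0.17  0.05] tip now [0.5221 0.005  0.1183] down [-0.003  0.001 -1.   ] yaw 174.6
delta [-3.070e-02 -2.106e-01 -1.000e-04] rot [ 0.0008 -0.0027 -0.0017] tcp [ 0.5366 -0.2081  0.2262]
```

Converted, -0.205 m / 0.75 = -0.2733, -0.168 m / 0.75 = -0.224.

```bash
python3 -m pendant '[-0.008, -0.056, 0, 0, 0, 0, -0.016, -0.112, 0, 0, 0, 0, -0.024, -0.168, 0, 0, 0, 0, -0.032, -0.224, 0, 0, 0, 0, -0.0407, -0.2733, 0, 0, 0, 0]' >/dev/null
python3 -m pendant '[0, 0, 0, 0, 0, 0, 0, 0, 0, 0, 0, 0, 0, 0, 0, 0, 0, 0]' | tail -1
python3 - <<'E'
from h import *
plan(.105,-.0005,.0394,.0002,[.533,-.2076,.075],np.radians(174.7))
o=r.get_obs();print(o["joints"].round(2))
ci=camera_info("wrist");I,D=grab_frame("wrist")
d=dict(I=I,D=D,**{k:np.array(ci[k]) for k in("camera_matrix","R","t")});np.savez("w4.npz",**d)
keyfit(d,o["tcp_pos"],Ro.from_rotvec(o["orientation"]).as_matrix())
h=cv2.cvtColor(I,cv2.COLOR_BGR2HSV);cv2.imwrite("pics/w4.png",I)
E
```

```text
gripper_force: 109.0
clock 7.95 F [-0.7  0.7 -0.5] M [ 0.02 -0.09  0.06] tip now [ 0.5342 -0.1984  0.1154] down [-0.001  0.002 -1.   ] yaw 174.83
delta [-0.0038 -0.0091  0.0402] rot [ 0.0018 -0.0012  0.0024] tcp [ 0.5366 -0.2081  0.1862]
[ 0.82  0.56 -0.79  1.77  0.43  1.1   1.35]
top [ 0.10290298 39.51633475] 906 front [-0.10423935 19.70650591] 229 blade [  1.23769926   0.1992499  101.43375241]
```

View pics/w4.png

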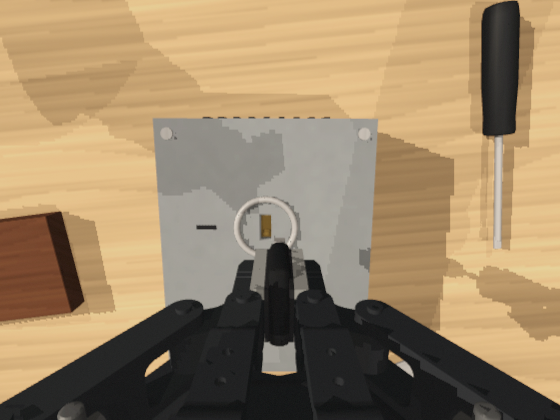

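The key hangs above the box, and the keyhole inside its ring is fully visible at about (266,226), slightly to the left of the key tip near (279,240). I'll measure the hole from this same view.

Run:
```python
from h import *
d=np.load("w4.npz");I=d["I"];h=cv2.cvtColor(I,cv2.COLOR_BGR2HSV)
b=np.zeros(I.shape[:2],bool);b[208:245,255:278]=1;b&=(h[...,1]>90)
q=np.argwhere(b)[:,::-1];print(len(q),q.min(0),q.max(0),cv2.minAreaRect(cast(d,q,.07)[:,:2].astype(np.float32)*1000))
g=cv2.cvtColor(I,cv2.COLOR_BGR2GRAY);m=np.zeros(g.shape,bool);m[192:236,230:300]=1;m&=(g>150)&(h[...,1]<50)
q=np.argwhere(m)[:,::-1]; w=cast(d,q,.07)[:,:2]*1000
A=np.c_[2*w,np.ones(len(w))];c=np.linalg.lstsq(A,(w**2).sum(1),rcond=None)[0];print("ring",len(q),c[:2],"r",np.sqrt(c[2]+c[0]**2+c[1]**2))
```

```text
217 [261 215] [270 236] ((532.0062866210938, -207.65054321289062), (6.405575752258301, 15.384103775024414), 84.53763580322266)
ring 1982 [ 524.99888201 -207.08288178] r 16.813553931421307
```

Converted, 0.036 m / 0.75 = 0.048, -0.0091 m / 0.75 = -0.0121, 0.003 rad / 0.7854 = 0.0038.

```bash
python3 -m pendant '[-0.0013, -0.0121, 0.0267, 0.0023, -0.0013, 0.0038, -0.004, -0.0121, 0.048, 0.0023, -0.0013, 0.0038, -0.004, -0.0121, 0.048, 0.0023, -0.0013, 0.0038, -0.004, -0.0121, 0.048, 0.0023, -0.0013, 0.0038]' |tail -1
python3 - <<'E'
from h import *
plan(.105,-.0005,.0395,.0002,[.5326,-.2076,.066],np.radians(174.65))
E
```

```text
gripper_force: 109.0
clock 8.4 F [-0.1  0.4  0.3] M [-0.07 -0.15  0.06] tip now [ 0.5329 -0.208   0.0797] down [ 0. -0. -1.] yaw 174.64
delta [-0.0011  0.0004  0.0136] rot [-0.0004  0.0001 -0.0002] tcp [ 0.5362 -0.2081  0.1773]
```

Converted, 0.0136 m / 0.75 = 0.0181, 0.009 m / 0.75 = 0.012.

```bash
python3 -m pendant '[-0.0005, 0.0004, 0.0053, 0, 0, 0, -0.0011, 0.0005, 0.012, 0, 0, 0, -0.0015, 0.0005, 0.0181, 0, 0, 0, -0.0015, 0.0005, 0.0181, 0, 0, 0]' |sed -n 2,4p
python3 - <<'E'
from h import *
plan(.105,-.0005,.0395,.0002,[.5326,-.2076,.060],np.radians(174.65))
E
```

```text
tcp_pos: [0.5358, -0.2092, 0.1769]
orientation: [-0.144, -3.033, -0.006]
contact_force: [-0.9, -0.3, 0.1]
clock 8.8 F [-0.9 -0.3  0.1] M [-0.01 -0.16 -0.  ] tip now [ 0.5322 -0.2087  0.0656] down [-0.    -0.001 -1.   ] yaw 174.56
delta [-0.0009  0.0011  0.0055] rot [-0.0009  0.     -0.0016] tcp [ 0.5362 -0.2081  0.1713]
```

Converted, 0.006 m / 0.75 = 0.008, 0.004 m / 0.75 = 0.0053.

```bash
python3 -m pendant '[-0.0003, 0.0011, 0.0027, 0, 0, 0, -0.0007, 0.0011, 0.0053, 0, 0, 0, -0.0009, 0.0011, 0.008, 0, 0, 0, -0.0009, 0.0011, 0.008, 0, 0, 0]' |sed -n 2,4p
python3 - <<'E'
from h import *
plan(.105,-.0005,.0395,.0002,[.5326,-.2076,.055],np.radians(174.65))
E
```

```text
tcp_pos: [0.5363, -0.2084, 0.1713]
orientation: [-0.144, -3.034, -0.006]
contact_force: [0.1, -0.4, -0.4]
clock 9.2 F [ 0.1 -0.4 -0.4] M [ 0.01 -0.12 -0.  ] tip now [ 0.5327 -0.208   0.0599] down [ 0.001 -0.001 -1.   ] yaw 174.56
delta [-0.0004  0.0003  0.0049] rot [-0.001   0.0007 -0.0017] tcp [ 0.5362 -0.2081  0.1663]
```

Converted, 0.008 m / 0.75 = 0.0107, -0.0005 m / 0.75 = -0.0007, -0.06 rad / 0.7854 = -0.0764.

```bash
python3 -m pendant '[-0.0003, 0.0001, 0.0027, -0.0076, 0, 0.07, -0.0007, 0.0007, 0.0053, 0.0076, 0, -0.0764, -0.0009, 0.0001, 0.008, -0.0076, 0, 0.07, -0.0012, 0.0007, 0.0107, 0.0076, 0, -0.0764, -0.0012, 0.0004, 0.0107, 0, 0, 0]' |sed -n 2,4p
python3 - <<'E'
from h import *
plan(.105,-.0005,.0395,.0002,[.5326,-.2076,.050],np.radians(174.65))
E
```

```text
tcp_pos: [0.537, -0.2079, 0.1642]
orientation: [-0.14, -3.036, -0.005]
contact_force: [0.6, 0.5, -0.9]
clock 9.7 F [ 0.6  0.5 -0.9] M [ 0.27 -0.07  0.05] tip now [ 0.5336 -0.2076  0.0528] down [ 0.002 -0.002 -1.   ] yaw 174.72
delta [ 0.0005 -0.0003  0.0029] rot [-0.0016  0.0021  0.001 ] tcp [ 0.5362 -0.2081  0.1613]
```

Converted, 0.0095 m / 0.75 = 0.0127, 0.008 m / 0.75 = 0.0107, -0.06 rad / 0.7854 = -0.0764.

```bash
python3 -m pendant '[0.0003, -0.0003, 0.0027, -0.0076, 0, 0.07, 0.0001, 0.0003, 0.0053, 0.0076, 0, -0.0764, 0, -0.0003, 0.008, -0.0076, 0, 0.07, 0, 0.0003, 0.0107, 0.0076, 0, -0.0764, 0, 0, 0.0127, 0, 0, 0]' |sed -n 2,4p
python3 - <<'E'
from h import *
plan(.105,-.0005,.0395,.0002,[.5326,-.2076,.044],np.radians(174.65))
E
```

```text
tcp_pos: [0.5366, -0.2081, 0.1553]
orientation: [-0.14, -3.037, -0.004]
contact_force: [0.8, 0.0, 10.3]
clock 10.2 F [ 0.8  0.  10.3] M [-0.07 -0.06  0.01] tip now [ 0.5334 -0.2078  0.0439] down [ 0.004 -0.002 -1.   ] yaw 174.71
delta [ 0.0004 -0.0001 -0.    ] rot [-0.002   0.0037  0.0009] tcp [ 0.5362 -0.2081  0.1553]
```

Converted, 0.002 m / 0.75 = 0.0027, 0.001 m / 0.75 = 0.0013, -0.05 rad / 0.7854 = -0.0637.

```bash
python3 -m pendant '[0, 0, 0.0013, -0.0076, 0, 0.0637, 0, 0, 0.0027, 0.0076, 0, -0.0637, 0, 0, 0.0027, 0, 0, 0, 0, 0, 0.0027, 0, 0, 0]' |sed -n 2,4p
python3 - <<'E'
from h import *
plan(.105,-.0005,.0395,.0002,[.5326,-.2076,.044],np.radians(174.65))
o=r.get_obs()
ci=camera_info("wrist");I,D=grab_frame("wrist")
d=dict(I=I,D=D,**{k:np.array(ci[k]) for k in("camera_matrix","R","t")})
keyfit(d,o["tcp_pos"],Ro.from_rotvec(o["orientation"]).as_matrix())
E
```

```text
tcp_pos: [0.5368, -0.2081, 0.1548]
orientation: [-0.146, -3.037, -0.003]
contact_force: [-2.8, -0.2, 16.6]
clock 10.6 F [-2.8 -0.2 16.6] M [ 0.13  0.89 -0.01] tip now [ 0.5336 -0.2079  0.0434] down [ 0.004 -0.003 -1.   ] yaw 174.49
delta [ 0.0006 -0.0001 -0.0005] rot [-0.0024  0.0042 -0.003 ] tcp [ 0.5362 -0.2081  0.1553]
top [ 0.10681063 39.44807863] 907 front [-0.1038249  19.67506642] 233 blade None
```

The grip is unchanged and the push is stiff at 26 mm depth, so the key is home. Next come the rows for turning about the key's axis.

Run:
```python
from h import *
s=.105;a=np.array([-np.sin(s),0,np.cos(s)]);p=np.array([-.0005,.0002,.0395])
for f in (.14,.28,.42,.56,.7): print((p-Ro.from_rotvec(f*a).apply(p)).round(4),(f*a).round(4))
```

```text
[ 0.0001 -0.0005  0.    ] [-0.0147  0.      0.1392]
[ 0.0002 -0.001   0.    ] [-0.0293  0.      0.2785]
[ 0.0004 -0.0015  0.    ] [-0.044   0.      0.4177]
[ 0.0007 -0.0019  0.0001] [-0.0587  0.      0.5569]
[ 0.001  -0.0023  0.0001] [-0.0734  0.      0.6961]
```

Converted, -0.0023 m / 0.75 = -0.0031, -0.0019 m / 0.75 = -0.0025, 0.6961 rad / 0.7854 = 0.8863.

```bash
python3 -m pendant '[0.0001, -0.0007, 0, -0.0187, 0, 0.1772, 0.0003, -0.0013, 0, -0.0373, 0, 0.3546, 0.0005, -0.002, 0, -0.056, 0, 0.5318, 0.0009, -0.0025, 0, -0.0747, 0, 0.7091, 0.0013, -0.0031, 0, -0.0935, 0, 0.8863]' |sed -n 2,4p
python3 - <<'E'
from h import *
plan(.105,-.0005,.0395,.0002,[.5326,-.2076,.044],np.radians(174.65-90))
E
```

```text
tcp_pos: [0.5356, -0.2103, 0.1549]
orientation: [-1.188, -2.808, -0.061]
contact_force: [-2.7, 0.8, 15.6]
clock 11.15 F [-2.7  0.8 15.6] M [0.26 0.83 0.06] tip now [ 0.5337 -0.2078  0.0435] down [ 0.004 -0.003 -1.   ] yaw 134.14
delta [ 0.0019 -0.0032 -0.0003] rot [-0.0875  0.0041  0.8593] tcp [ 0.5321 -0.2112  0.1553]
```

Converted, -0.0023 m / 0.75 = -0.0031, -0.0019 m / 0.75 = -0.0025, 0.6961 rad / 0.7854 = 0.8863.

```bash
python3 -m pendant '[0.0001, -0.0007, 0, -0.0187, 0, 0.1772, 0.0003, -0.0013, 0, -0.0373, 0, 0.3546, 0.0005, -0.002, 0, -0.056, 0, 0.5318, 0.0009, -0.0025, 0, -0.0747, 0, 0.7091, 0.0013, -0.0031, 0, -0.0935, 0, 0.8863]' |sed -n 2,4p
python3 - <<'E'
from h import *
plan(.105,-.0005,.0395,.0002,[.5326,-.2076,.044],np.radians(174.65-90));print(r.get_obs()["joints"].round(2))
E
```

```text
tcp_pos: [0.5333, -0.2113, 0.1549]
orientation: [-2.091, -2.244, -0.112]
contact_force: [-3.2, 0.4, 15.3]
clock 11.65 F [-3.2  0.4 15.3] M [0.32 0.73 0.14] tip now [ 0.5337 -0.2079  0.0435] down [ 0.004 -0.003 -1.   ] yaw 94.04
delta [ 0.0002 -0.0012 -0.0005] rot [-0.0128  0.0025  0.1634] tcp [ 0.5321 -0.2112  0.1553]
[ 0.66  0.55 -0.46  1.87  0.19  0.8   0.19]
```

Converted, -0.0007 m / 0.75 = -0.0009, -0.0004 m / 0.75 = -0.0005, 0.19 rad / 0.7854 = 0.2419.

```bash
python3 -m pendant '[0.0001, -0.0005, 0, -0.0134, 0, 0.1273, 0.0003, -0.0009, 0, -0.0255, 0, 0.2419, 0.0003, -0.0009, 0, -0.0255, 0, 0.2419, 0.0003, -0.0009, 0, -0.0255, 0, 0.2419, 0.0003, -0.0009, 0, -0.0255, 0, 0.2419]' |sed -n 2,7p
python3 - <<'E'
from h import *
plan(.105,-.0005,.0395,.0002,[.5326,-.2076,.044],np.radians(174.65-90));o=r.get_obs()
ci=camera_info("wrist");I,D=grab_frame("wrist");d=dict(I=I,D=D,**{k:np.array(ci[k]) for k in("camera_matrix","R","t")})
keyfit(d,o["tcp_pos"],Ro.from_rotvec(o["orientation"]).as_matrix())
cv2.imwrite("pics/w5.png",I)
E
```

```text
tcp_pos: [0.5325, -0.2111, 0.1548]
orientation: [-2.295, -2.046, -0.123]
contact_force: [-3.1, -0.2, 15.9]
grip_width: 0.0075
gripper_force: 111.6
clock 12.15 F [-3.1 -0.2 15.9] M [0.27 0.71 0.2 ] tip now [ 0.5336 -0.2079  0.0435] down [ 0.004 -0.003 -1.   ] yaw 83.43
delta [-0.0001 -0.0005 -0.0005] rot [ 0.0068  0.0024 -0.0207] tcp [ 0.5321 -0.2112  0.1553]
top [ 0.09615407 39.44811363] 919 front [-0.1024135  19.04243919] 227 blade None
```

View pics/w5.png

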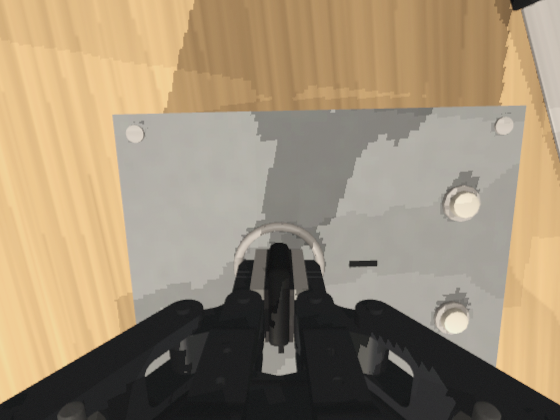

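The pointer is no longer at the ring's +x side by the slot mark at (363,263), and the ring is visible at (280,230) with the key down in it. One last check from the fixed cameras.

Run:
```python
from h import *
a,_=grab_frame("top");b,_=grab_frame("scene")
c=np.hstack([cv2.resize(a[185:275,320:395],(400,480),interpolation=cv2.INTER_CUBIC),cv2.resize(b[200:296,150:230],(400,480),interpolation=cv2.INTER_CUBIC)])
cv2.imwrite("pics/fin.png",cv2.convertScaleAbs(c,alpha=1.6))
o=r.get_obs();print(o["clock"],o["contact_force"],o["moment"],o["grip_width"])
```

```text
12.3 [-2.87724044  0.20798536 16.1254336 ] [0.24317507 0.75870725 0.11467258] 0.007834648645942917
```

View pics/fin.png

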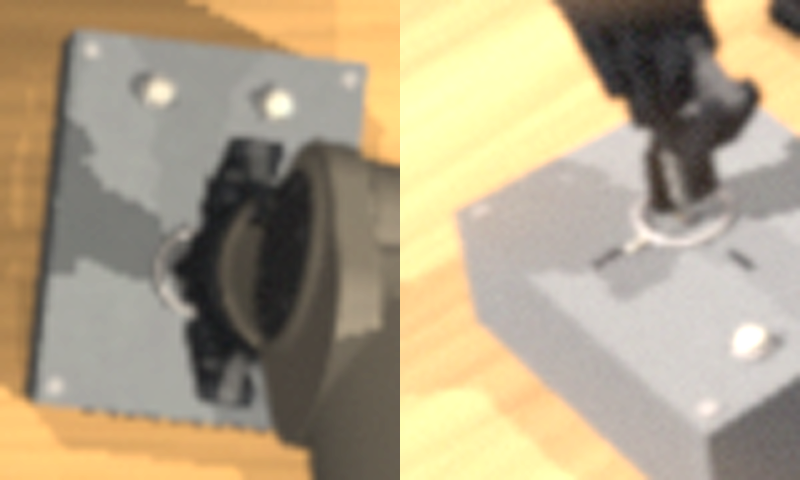

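The scene view (right half) shows the white pointer at (632,245) aimed at the quarter-turn mark at (605,260), with the key home and still gripped. I'll hand it in.

```bash
python3 -c "from bench import r; print(r.hand_in())"
```

```text
the job is handed in; nothing more can be done
None
```

The job is handed in at about 12 s of robot time: the key is out of its block, fully home in the lock, turned a quarter turn clockwise to the stop, and still gripped and held there.

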